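# Take a bore's depth with a depth gauge

## Task

Take the depth gauge out of its black stand by its knurled head and lower its rod into the blind bore of the steel block until it bottoms out; press it lightly but steadily on the bottom for a good second. Then let go of the head and push the gauge's sliding stop disc down until it lies flat on the block's face, and leave the gauge standing like that, rod still on the bottom. Never press harder than a light hand would, and leave the other things where they are.

Things in the scene. Friction and masses are not known exactly. Their poses are not given: they have to be found in the camera images.
- gauge: Depth gauge, about 130 to 200 g, upright in the stand at the start. A steel rod 10 mm thick with a bevelled foot (bevel 3.5 mm tall, 5 mm across at the end), and on top of it a dark knurled cylindrical head 16 mm thick and 30 mm tall; 100 mm long overall. Origin at the centre of the rod's foot, z up along the rod: rod from 0 to 70 mm, head from 70 to 100 mm. It carries the stop disc.
- head (a point): The middle of the gauge's knurled head, 85 mm above the foot on the rod's axis: where to grip, from above at any yaw. Gripping 3 mm higher leaves more room over the stop disc.
- stop_under (a point): Centre of the underside of the stop disc: aluminium, 52 mm across, 10 mm thick; it slides along the rod with about 3 N friction and stays where put. At the start its underside is 46 to 52 mm above the foot. Push it down from above with the finger tips astride the head and rod (finger gap about 35 mm); once down, the top of the head stands 50 to 60 mm above the disc's upper side.
- stop (a joint): How far (m) the stop disc has been slid down the rod: its underside is 52 mm minus this above the foot; 0 to 0.036.
- stand: Black plastic stand, 60 x 60 x 42 mm, fixed; origin at the centre of its underside; the gauge stands in its 11.5 mm hole, foot 5 mm above the worktop, and lifts straight out (37 mm deep). A tiled wall with hanging leads runs slantwise some 10 cm beyond stand and block; a tall microscope (0.33 m) stands near the robot, to its right.
- die_block: Steel block 84 x 66 x 50 mm on a 124 x 74 x 10 mm aluminium plate with low clamps at both ends, fixed; its flat face is 60 mm above the worktop. Origin on the worktop under the bore's axis, x along the block's length (its middle lies 8 mm towards +x of the bore).
- bore_mouth (a point): Centre of the bore's mouth, on the block's face. The upright blind bore is 11.5 mm wide. Its depth is not known: its bottom (bore_floor, flat, hard, does not give way) lies 30 to 40 mm below the face.
- test_disc: Bystander: steel disc 50 mm across, 12 mm high; origin under its centre.
- mount: Bystander: dark round specimen mount 30 mm across, 19 mm high.
- mount2: Bystander: dark round specimen mount 30 mm across, 17 mm high.
- oil: Bystander: dropper bottle 35 mm across, 100 mm high.
- magnifier: Bystander: black loupe 33 mm across, 35 mm high.
Not all that is in view belongs to the job. Leave any orange look-alike of the gauge alone.

How it is judged:
By the outcome, as a careful person would: the job done as asked, in the order asked, and still so for the second after the job is handed in, with the robot touching nothing.
It also fails if it takes over 62 s, if anything falls off the work surface, if the arm or the gripper's body presses on something with over 40 N, if the wrist force passes 120 N, or if a joint passes its speed limit or range.

## Robot

A 7-joint arm with a two-finger parallel gripper is mounted at the origin on the work surface; the furniture and walls round the work are solid. World frame = base frame: x ahead of the robot, y to its left, z up, the work surface at z = 0. Lengths are in mm, angles in rad, forces in N, time in s.
With the tool pointing down it reaches from about 400 to 900 mm from the base axis. Payload 5.5 kg.
Tool frame: the origin (TCP) lies at the very end of the fingers, on their centre line; the grasp point (between the pads) lies 19 mm behind it; z points along the fingers, y is the direction in which the jaws open and shut (so a half turn about z gives the same grasp; the last joint's range is limited). The gripper opens to 92 mm and grips with 3 to 60 N. Pads are 19 mm wide; open, the fingers measure 130 mm over their backs; the gripper's body (75 mm by 190 mm) begins 47 mm behind the grasp point.
Start: joints at [1.533, 0.501, -0.427, 1.55, 0.221, 1.138, -0.21], TCP at [192.618, -620.804, 226.729] pointing down, gripper open.
Joint ranges: [-2.88, 2.88], [-0.31, 2.03], [-1.54, 1.56], [0.2, 2.42], [-1.41, 4.55], [0.19, 2.02], [-2.57, 2.57]. Speed limits (rad/s): [2.57, 2.57, 3.14, 3.14, 3.14, 3.14, 3.14].

## Interface

Orientations are given as a rotation vector (axis times angle).
In Python, from workcell import manip gives the robot as it stands. The module is installed in compiled form; this text tells all that it offers. Calls block until the motion is done:
- manip.move_pose(position, orientation): joint-space move of the TCP to a pose.
- manip.move_l(position, ori=None, rate=150, guard=None): straight line of the TCP; ori=None keeps the orientation; rate is the mean speed in mm/s. With guard (N) it stops when the force on the tool has changed by that much, and returns True; else False.
- manip.set_joints(angles): joint-space move.
- manip.let_go() and manip.close(squeeze=None): open the fingers fully, or close them until they stop; squeeze is the grip in N (None keeps the last).
- manip.pause(seconds).
- manip.inverse_kinematics(position, orientation): joint angles nearest the present ones, or None.
- manip.observe(): the state.
- manip.get_image(name): name is "side" or "top"; returns a dict with "color" (384x512x3 uint8, blue, green, red), "fov_y" (degrees; the focal length in pixels is half the picture's height over the tangent of half this angle, whatever the lens; pixels are square), "cx", "cy" (the principal point, pixels), "rvec" (rotation vector, rad) and "tvec" (3), from world to camera coordinates, as OpenCV has them. Camera axes: x right, y down, z forward; pixel columns grow to the right and rows downward; lengths in mm; the calibration is good to about 2 mm. A picture is of the moment at which its call begins. There is no depth.
A pose or a line that the arm cannot do raises manip.IKError and nothing moves.
- manip.close_job(): hands the job in, once; it reports no verdict.
Trained networks look in the newest picture that a camera, given by its name, has taken for a name from the list of things; names that differ only in an ending like _2 or _b are one class to them, and where a whole thing is asked for, a point or a joint stands for the part that bears it (a point fixed in the world has none). Each returns a list of dicts, best first, with "confidence" (0 to 1); they miss things now and then, are a little off and sometimes report something else, mostly with a low value. They report only what shows in the picture. A call takes as long as a camera call. They do not tell look-alikes from the thing itself.
- manip.boxes_of(name, camera): "bbox" ([left, top, right, bottom] as shares, 0 to 1, of the picture: columns of its width, rows of its height, round what is visible of it).
- manip.pinpoint(name, camera): "location" ([column, row] as shares, 0 to 1, of the picture: columns of its width, rows of its height: a listed point, or the origin of a listed thing).
The state is a dict: "t": time; "joint_pos": joint angles; "qvel": joint speeds; "joint_efforts": joint torques, N m; "position": TCP position; "eef_rot": TCP orientation; "ft_force": force on the tool from outside, world axes, zero at the start; "wrist_torque": the same for the moment, N m; "width": finger opening in mm.
Only numpy, scipy, OpenCV 4.12 (cv2) and the standard library are available. Lean on these libraries where they do the work, as an engineer would, in place of code of your own. Each camera call takes 0.05 s, during which the arm holds its last target. There are 200 camera calls.

## Working session

There is one attempt and no reset: what is moved stays moved. The work goes in short steps, each a Python script; the robot and the scene stay as the last script left them, time stands still between calls to the robot, and variables do not carry over. Pictures are saved under pics/ and viewed, about 8 in all and at most 12, crops included, and the job is handed in when it is done.

```bash
mkdir -p pics; ls; cat > h.py <<'E'
import numpy as np, cv2
from workcell import manip as m
def cam(n):
    im=m.get_image(n); f=192/np.tan(np.radians(im["fov_y"])/2)
    return im, np.array([[f,0,im["cx"]],[0,f,im["cy"]],[0,0,1.]])
def ray(im,K,px):
    R=cv2.Rodrigues(np.array(im["rvec"],float))[0]; t=np.array(im["tvec"],float).ravel()
    return -R.T@t, R.T@np.linalg.inv(K)@np.array([px[0],px[1],1.])
def onz(im,K,px,z):
    c,d=ray(im,K,px); return c+d*(z-c[2])/d[2]
def tri(a,b):
    (c1,d1),(c2,d2)=a,b; d1=d1/np.linalg.norm(d1); d2=d2/np.linalg.norm(d2)
    s=np.linalg.lstsq(np.c_[d1,-d2],c2-c1,rcond=None)[0]
    p,q=c1+s[0]*d1,c2+s[1]*d2; return (p+q)/2,np.linalg.norm(p-q)
def proj(im,K,p):
    return cv2.projectPoints(np.array(p,float).reshape(-1,3),np.array(im["rvec"],float),np.array(im["tvec"],float),K,None)[0].reshape(-1,2)
E
python3 - <<'E'
from h import *
np.set_printoptions(precision=1,suppress=True)
o=m.observe(); print(o["t"],o["position"],o["eef_rot"],o["ft_force"],o["width"])
for n in("side","top"):
    im,K=cam(n); cv2.imwrite(f"pics/{n}0.png",cv2.resize(im["color"],(800,600)))
    print(n,K[0,0],im["cx"],im["cy"],ray(im,K,(256,192)))
    for k in("head","stop_under","bore_mouth","stand","die_block","gauge"):
        for d in m.pinpoint(k,n)[:3]: print(k,np.array(d["location"])*[512,384],round(d["confidence"],2))
E
```

```text
pics
0.0 [ 192.3 -620.2  225.7] [-3.1 -0.5  0. ] [ 0.3 -0.   0.3] 91.90686047154495
side 358.98074749126886 250.21482463570865 192.55093646977843 (array([  73.1, -551.8,  596.5]), array([ 0.5,  0.7, -0.6]))
head [164.1 149.8] 0.76
head [186.2 170.9] 0.59
stop_under [185.5 196.2] 0.72
stop_under [163.2 160. ] 0.57
bore_mouth [257.  198.5] 0.92
stand [187.7 198.1] 0.86
die_block [256.5 220.8] 0.77
gauge [185.6 197.1] 0.62
gauge [169.5 175.9] 0.52
top 389.5195517388551 264.216606417161 182.98992024274366 (array([ 349.6,   48.9, 1154.9]), array([ 0.1,  0. , -1. ]))
head [198.5 208.1] 0.73
head [150.2 203.7] 0.54
stop_under [195.4 207. ] 0.73
stop_under [154.6 203. ] 0.61
stop_under [345.7 204. ] 0.54
bore_mouth [270.6 168.3] 0.73
stand [205.4 210.4] 0.78
stand [198.8 207.6] 0.62
die_block [266.6 173.8] 0.56
die_block [223.8 168.2] 0.36
die_block [371.2 155.8] 0.26
gauge [159.7 204.6] 0.84
gauge [268.4 173.6] 0.57
gauge [201.9 211.3] 0.53
```

View pics/side0.png

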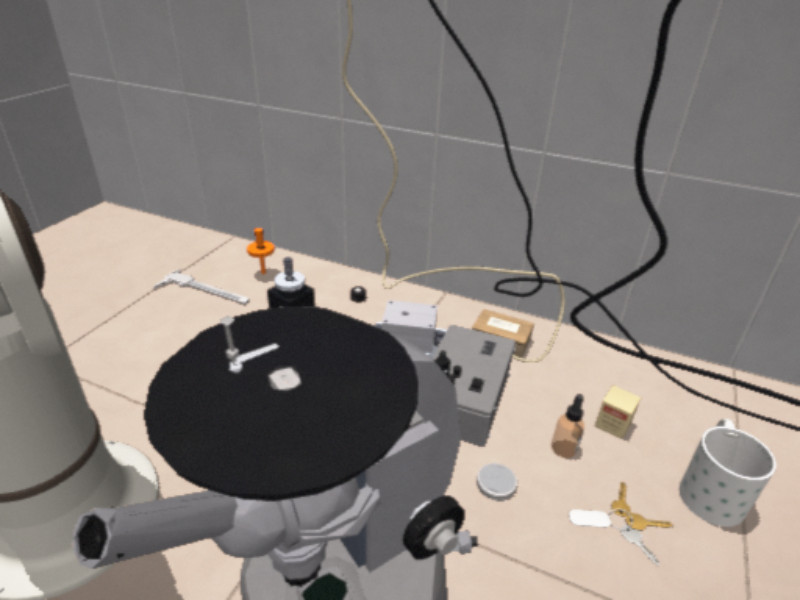

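View pics/top0.png

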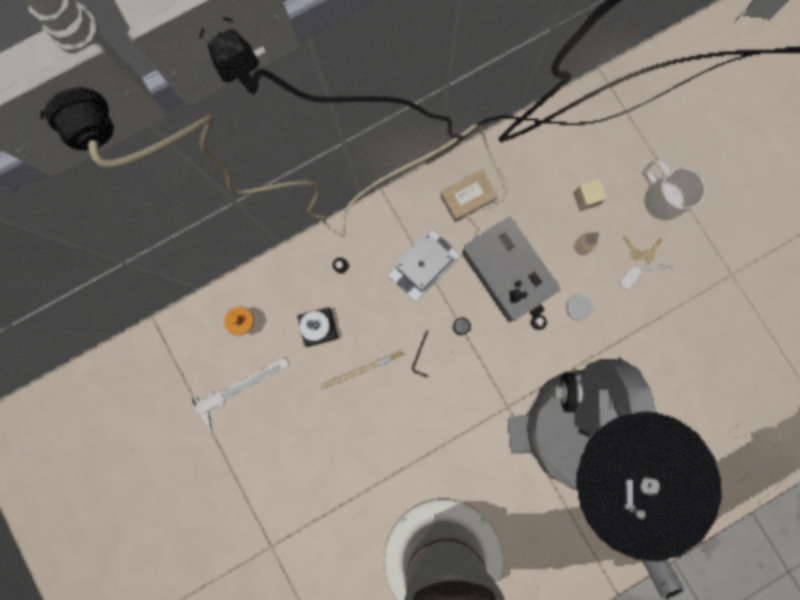

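Candidates for the gauge: the orange one at side (261,245) / top (239,321), and the metallic one with the dark head in the black stand at side (289,280) / top (316,326), in 800-wide pixels. The metallic one fits, since it is in the black stand and the orange one is the look-alike. The bore block is at top (421,263), side (410,315). The microscope lies between the arm and the work, at top (620,450). Next I triangulate and confirm with a crop.

```bash
python3 - <<'E'
from h import *
np.set_printoptions(precision=1,suppress=True)
s,Ks=cam("side"); t,Kt=cam("top")
def near(k,n,px):
    L=[np.array(d["location"])*[512,384] for d in m.pinpoint(k,n)]
    L=[l for l in L if np.hypot(*(l-px))<25]; return L[0] if L else None
for k,ps,pt in(("head",(186,171),(200,208)),("stop_under",(185,190),(200,208)),("bore_mouth",(257,198),(270,168)),("stand",(187,198),(204,210)),("die_block",(256,220),(268,173))):
    a,b=near(k,"side",ps),near(k,"top",pt)
    print(k,a,b, tri(ray(s,Ks,a),ray(t,Kt,b)) if a is not None and b is not None else "")
# block orientation candidates from top image; corners
for nm,px in(("micro head L",(370,310)),("micro R",(460,310)),("micro top",(415,263)),("stand c",(203.5,209))): print(nm,onz(t,Kt,px,330 if nm[0]=="m" else 42))
a=cv2.resize(s["color"][140:250,130:300],None,fx=4,fy=4,interpolation=cv2.INTER_CUBIC)
b=cv2.resize(t["color"][140:235,140:310],None,fx=3,fy=3,interpolation=cv2.INTER_CUBIC)
a=cv2.resize(a,(510,330));c=np.vstack([a,cv2.resize(b,(510,270))]);cv2.imwrite("pics/crop1.png",c)
E
```

```text
head [194.3 170.3] [202.3 209.3] (array([425.1, 211.7,  98.5]), np.float64(26.228153610051432))
stop_under [186.9 180.5] [198.6 209.2] (array([420. , 232.7,  57. ]), np.float64(8.618440705688453))
bore_mouth [257.9 198. ] [270.3 168.6] (array([527.2,  34.2,  74.3]), np.float64(5.296432674956857))
stand [188.6 197.1] [204.5 208.2] (array([422.4, 226.1,   4. ]), np.float64(0.21723784198510815))
die_block [257.3 220.8] [267.7 171. ] (array([533.4,  40.7,  -6.6]), np.float64(5.221536850543458))
micro head L [ 193.8 -167.6  330. ]
micro R [ 194.2 -352.   330. ]
micro top [ 288.6 -264.3  330. ]
stand c [417.6 223.1  42. ]
```

View pics/crop1.png

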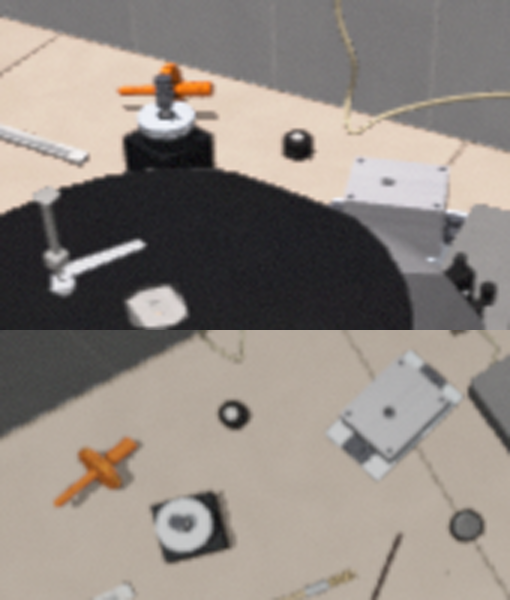

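The crop confirms it: the metallic gauge with the white disc is in the black stand, and its head is at side px (184,165–177), top px (201,207). The bore is at side px (259,201), top px (270,169). The orange look-alike has toppled by itself, before I moved anything. Now I'll refine both positions and plan the route over the microscope.

```bash
cat >> h.py <<'E'
from scipy.spatial.transform import Rotation as Ro
def blob(im,c,r,dark,th):
    g=cv2.cvtColor(im["color"],cv2.COLOR_BGR2GRAY).astype(float)
    x0,y0=int(c[0])-r,int(c[1])-r; p=g[y0:y0+2*r+1,x0:x0+2*r+1]
    w=np.clip((th-p) if dark else (p-th),0,None); Y,X=np.mgrid[0:p.shape[0],0:p.shape[1]]
    return np.array([x0+(w*X).sum()/w.sum(),y0+(w*Y).sum()/w.sum()]),p
def down(yaw):  # tool y axis at angle yaw in world xy, z down
    y=np.array([np.cos(yaw),np.sin(yaw),0]); z=np.array([0,0,-1.]); x=np.cross(y,z)
    return Ro.from_matrix(np.c_[x,y,z]).as_rotvec()
E
python3 - <<'E'
from h import *
np.set_printoptions(precision=1,suppress=True,linewidth=150)
s,Ks=cam("side"); t,Kt=cam("top")
B={}
for n,im,K,c in(("side",s,Ks,(259,201)),("top",t,Kt,(270,169))):
    med=np.median(blob(im,c,5,True,300)[1]); q,p=blob(im,c,3,True,med-15); print(n,"bore",q,med,onz(im,K,q,60)); print(p.astype(int))
q,p=blob(t,(201,208),10,False,150); print("disc top",q,onz(t,Kt,q,62))
q,p=blob(t,(200.7,207.2),5,True,140); print("head top view",q,onz(t,Kt,q,98));print(p.astype(int))
g=cv2.cvtColor(s["color"],cv2.COLOR_BGR2GRAY); print(g[160:190,174:198])
print("wall",onz(t,Kt,(0,255),0),onz(t,Kt,(300,82),0), "stand edges",[onz(t,Kt,p,42)[:2] for p in((190.7,200),(213.7,196.5))])
for p in((192,-600,450),(520,-350,450),(600,0,400),(430,225,300),(425,222,90),(527,36,100)):
  for yaw in(-1.08,2.06):
    j=m.inverse_kinematics(p,down(yaw)); print(p,yaw,None if j is None else np.round(j,2))
E
```

```text
side bore [258.9 200.2] 217.0 [533.2  41.8  60. ]
[[219 216 213 216 217 217 219]
 [210 188 160 171 186 205 216]
 [202 161 125 126 134 168 206]
 [209 178 146 134 145 180 213]
 [216 211 209 207 208 212 215]
 [217 217 216 218 217 216 214]
 [217 217 217 218 217 217 216]]
top bore [269.2 168.5] 177.0 [532.3  35.7  60. ]
[[176 165 155 162 171 175 177]
 [167 132 108 128 156 175 177]
 [155  97  77  93 136 173 175]
 [155 103  88  98 132 168 176]
 [167 137 120 126 150 174 177]
 [175 167 159 161 171 176 179]
 [180 178 178 178 177 179 180]]
disc top [200.1 208.3] [418.4 229.5  62. ]
head top view [200.2 207.6] [417.9 223.4  98. ]
[[185 196 198 198 198 198 198 199 199 198 198]
 [196 198 197 196 196 197 198 196 196 198 198]
 [197 193 182 173 175 187 188 176 175 183 196]
 [192 176 143 127 127 148 151 130 135 155 182]
 [187 147 104  97  94  97  94 105 109 139 166]
 [182 122  92  91  93  88  92 101  88 126 163]
 [183 136  97  93  93  88  89  98  80 121 165]
 [191 166 121 101  99 101  98  93  94 147 181]
 [197 189 167 137 125 120 107 100 135 179 196]
 [199 197 191 179 174 166 152 164 177 195 197]
 [19
[... 3116 characters left out ...]
)]
(192, -600, 450) -1.08 [ 1.6  0.4 -0.5  1.3  0.2  1.6  0. ]
(192, -600, 450) 2.06 [ 0.5  0.6  1.3  1.3 -0.6  1.6 -2.6]
(520, -350, 450) -1.08 [ 1.   0.4 -0.7  1.3  0.2  1.6 -0.7]
(520, -350, 450) 2.06 [ 1.3  0.6 -1.3  1.3  0.6  1.7  2.2]
(600, 0, 400) -1.08 [ 0.8  0.6 -1.3  1.4  0.6  1.6 -1.6]
(600, 0, 400) 2.06 [ 0.8  0.6 -1.3  1.4  0.5  1.6  1.6]
(430, 225, 300) -1.08 [ 0.1  0.1 -0.7  1.9  0.1  1.2 -1.7]
(430, 225, 300) 2.06 [ 0.6  0.3 -1.3  1.8  0.3  1.2  1.2]
(425, 222, 90) -1.08 [-0.2  0.4 -0.4  2.1  0.2  0.7 -1.8]
(425, 222, 90) 2.06 [ 0.4  0.8 -1.3  2.1  0.9  1.1  0.7]
(527, 36, 100) -1.08 [ 0.6  0.6 -1.   1.9  0.7  0.9 -1.8]
(527, 36, 100) 2.06 [ 0.8  0.9 -1.3  1.9  0.9  1.1  1.2]
```

```bash
python3 - <<'E'
from h import *
np.set_printoptions(precision=1,suppress=True,linewidth=150)
s,Ks=cam("side"); t,Kt=cam("top")
print("side head",onz(s,Ks,(184.3,170.8),90))
def hull(im,c,r,th):
    g=cv2.cvtColor(im["color"],cv2.COLOR_BGR2GRAY);k=4
    p=cv2.resize(g[c[1]-r:c[1]+r+1,c[0]-r:c[0]+r+1],None,fx=k,fy=k,interpolation=cv2.INTER_CUBIC)
    n,l,st,_=cv2.connectedComponentsWithStats((p>th).astype(np.uint8)); i=1+np.argmax(st[1:,4])
    h=cv2.convexHull(cv2.findNonZero((l==i).astype(np.uint8))); e=cv2.fitEllipse(h)
    f=lambda q:(np.array(q)+.5)/k-.5+[c[0]-r,c[1]-r]
    return f(e[0]),np.array(e[1])/k
q,a=hull(t,(201,208),12,172 if 0 else 165);print("top disc",q,a,onz(t,Kt,q,64))
q,a=hull(s,(185,179),12,224);print("side disc",q,a,onz(s,Ks,q,62))
print(m.observe()["t"])
E
```

```text
side head [418.9 230.8  90. ]
top disc [196.3 210.1] [19.6 27.8] [413.2 239.8  64. ]
side disc [184.3 177.7] [ 9.6 17.9] [421.3 240.4  62. ]
1.5
```

```bash
python3 - <<'E'
from h import *
np.set_printoptions(precision=2,suppress=True,linewidth=150)
Y=-1.05; R=down(Y)
o=m.observe(); m.move_l([192,-615,460],rate=250)
m.move_pose([500,-380,460],down(-1.05)); o=m.observe(); print(o["t"],o["position"],o["ft_force"])
m.move_pose([560,0,440],R); m.move_pose([418.5,226,250],R); o=m.observe(); print(o["t"],o["position"],o["joint_pos"],o["ft_force"])
m.get_image("side"); im,K=cam("side"); t,Kt=cam("top")
c=im["color"][100:260,100:330]; cv2.imwrite("pics/app.png",np.vstack([cv2.resize(c,(600,417)),]))
E
```

```text
4.025 [ 498.61 -382.22  459.7 ] [0.5  0.34 0.7 ]
6.7 [420.13 225.28 250.6 ] [ 0.46  0.31 -1.17  1.93  0.32  1.11 -1.9 ] [ 0.19 -0.87  0.66]
```

View pics/app.png

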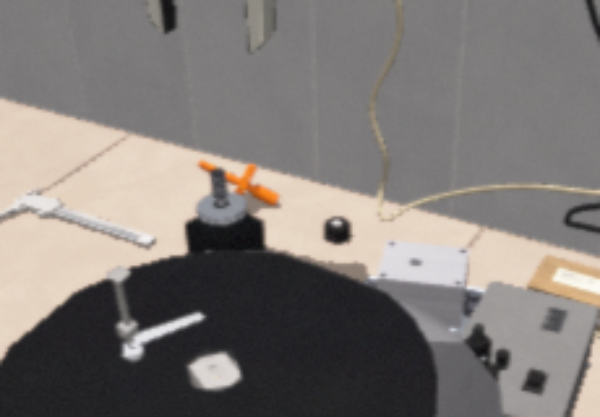

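The side view shows the open fingers above the stand (tips at crop (162,33) and (258,50)). The gauge is still upright and the orange look-alike lies behind it, untouched. Next I check the camera bias against the known fingertips, then descend and grip.

```bash
python3 - <<'E'
from h import *
np.set_printoptions(precision=2,suppress=True,linewidth=150)
Y=-1.05; R=down(Y)
s,Ks=cam("side"); o=m.observe(); p=np.array(o["position"]); y=Ro.from_rotvec(o["eef_rot"]).as_matrix()[:,1]; print("y",y)
print("tips proj", proj(s,Ks,[p-55.5*y,p+55.5*y]), "seen L(162.1,112.6) R(198.9,119.2)")
print(m.move_l([418.5,226,120],rate=150), m.move_l([418.5,226,74.5],rate=60,guard=5))
o=m.observe(); print(o["t"],o["position"],o["ft_force"])
m.close(8); o=m.observe(); print(o["t"],o["position"],o["ft_force"],o["wrist_torque"],o["width"])
s,Ks=cam("side"); c=s["color"][130:220,140:260]; cv2.imwrite("pics/grip.png",cv2.resize(c,(720,540),interpolation=cv2.INTER_CUBIC))
E
```

```text
y [ 0.5  -0.87  0.  ]
tips proj [[161.75 111.48]
 [199.66 119.82]] seen L(162.1,112.6) R(198.9,119.2)
False False
8.825 [418.59 226.29  74.64] [ 0.48 -0.27 -0.18]
9.9917 [418.02 227.47  74.68] [-1.72  4.57  0.63] [1.17 0.56 0.03] 17.066190112797305
```

View pics/grip.png

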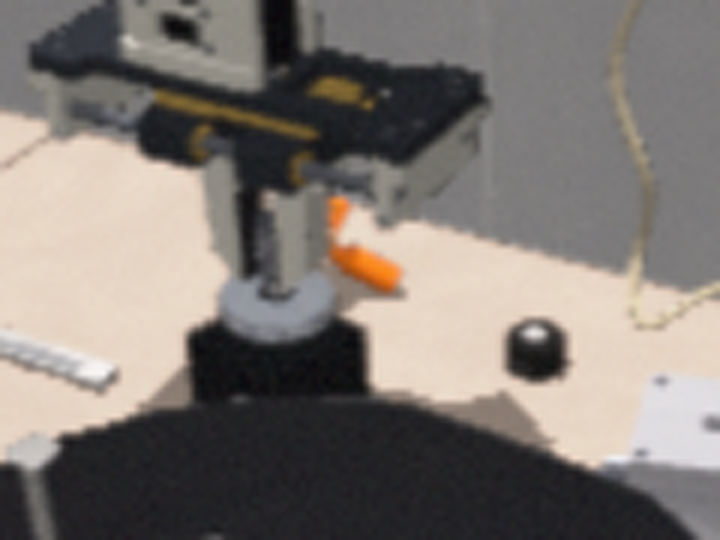

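The fingers hold the head just above the disc, with the gauge upright in its stand. There is a 4.8 N sideways force because the gauge sits 1–2 mm further along −y_tool. I'll re-centre, firm the grip and lift.

```bash
python3 - <<'E'
from h import *
np.set_printoptions(precision=2,suppress=True,linewidth=150)
y=np.array([np.cos(-1.05),np.sin(-1.05),0]); p=np.array([418.5,226,74.5])
for d in(1.6,1.2):
    p=p-d*y; m.move_l(p,rate=10); o=m.observe(); f=np.array(o["ft_force"]); print(o["t"],o["position"],f,f@y)
    if abs(f@y)<2: break
m.close(25); o=m.observe(); print(o["t"],o["position"],o["ft_force"],o["width"])
print(m.move_l(p+[0,0,20],rate=40)); o=m.observe(); print(o["position"],o["ft_force"])
print(m.move_l(p+[0,0,60],rate=80)); m.pause(0.2); o=m.observe(); print(o["t"],o["position"],o["ft_force"],o["width"])
np.save("p.npy",p)
E
```

```text
10.35 [417.79 227.74  74.65] [-2.2   3.8   0.84] -4.391749229838291
10.6167 [417.42 228.04  74.55] [-0.15  1.1   2.79] -1.026365839023693
10.8333 [417.12 228.63  74.59] [-1.54  3.46  1.58] 15.525004363685321
False
[417.33 228.17  94.72] [-1.01  2.36 -1.11]
False
12.3333 [416.77 228.17 134.08] [-0.23  0.78 -1.72] 15.556398083791173
```

```bash
python3 - <<'E'
from h import *
np.set_printoptions(precision=2,suppress=True,linewidth=150)
p=np.load("p.npy"); b=p+[114.3,-188.3,0]
m.move_l(p+[0,0,95],rate=150); b[2]=170; m.move_l(b,rate=180); b[2]=135; m.move_l(b,rate=80); m.pause(.3)
o=m.observe(); print(o["t"],b,o["position"],o["ft_force"]); q=np.array(o["position"])
s,Ks=cam("side"); c=s["color"][130:230,195:325]; cv2.imwrite("pics/over.png",cv2.resize(c,(780,600),interpolation=cv2.INTER_CUBIC))
print("foot axis at z66, face:",proj(s,Ks,[[q[0],q[1],66],[q[0],q[1],60]]),"bore seen 258.9,200.2")
np.save("b.npy",b)
E
```

```text
14.975 [531.41  40.13 135.  ] [531.72  40.11 135.37] [ 0.45  0.47 -1.36]
foot axis at z66, face: [[258.88 198.8 ]
 [258.79 200.71]] bore seen 258.9,200.2
```

View pics/over.png

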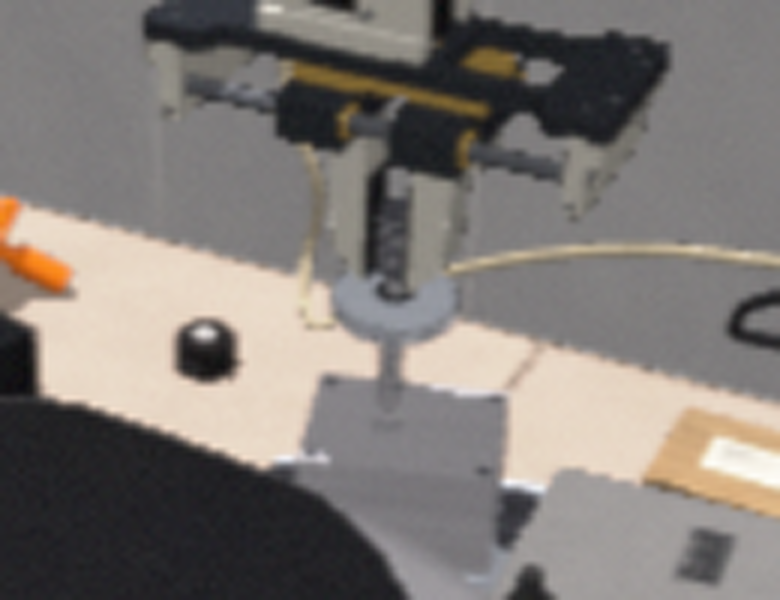

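The rod hangs vertically at crop (389,405), directly over the bore mouth at (389,422), and the projection agrees within 0.5 px. Lowering with a low guard.

```bash
python3 - <<'E'
from h import *
np.set_printoptions(precision=2,suppress=True,linewidth=150)
b=np.load("b.npy")
h=m.move_l([b[0],b[1],119],rate=20,guard=3); o=m.observe(); print(h,o["t"],o["position"],o["ft_force"])
if not h:
    h=m.move_l([b[0],b[1],86],rate=16,guard=3.5); o=m.observe(); print(h,o["t"],o["position"],o["ft_force"],o["wrist_torque"])
E
```

```text
True 15.525 [530.41  39.31 125.98] [-0.43 -0.62 -1.49]
```

```bash
python3 - <<'E'
from h import *
np.set_printoptions(precision=2,suppress=True,linewidth=150)
b=np.load("b.npy")
for z in(123,120,117):
    h=m.move_l([b[0],b[1],z],rate=12,guard=5); P=[];F=[]
    for _ in range(4):
        o=m.observe(); P.append(o["position"]);F.append(o["ft_force"]); m.pause(.03)
    print(h,o["t"],np.mean(P,0),np.std(P,0),np.mean(F,0))
    if h: break
E
```

```text
False 16.0667 [530.93  39.79 122.61] [0.03 0.03 0.03] [-1.01 -2.27 -2.66]
False 16.6 [531.26  39.99 119.86] [0.01 0.02 0.01] [-1.4  -2.18 -2.25]
False 17.1333 [531.32  40.09 116.85] [0.01 0.   0.01] [-1.71 -2.8  -2.05]
```

The rod is in the bore and the walls push it towards (−x,−y), so I shift that way and go down to the floor.

```bash
python3 - <<'E'
from h import *
np.set_printoptions(precision=2,suppress=True,linewidth=150)
b=np.load("b.npy"); b[:2]+=[-.5,-.9]
m.move_l([b[0],b[1],114],rate=12,guard=6); m.pause(.1); o=m.observe(); print(o["t"],o["position"],o["ft_force"])
f=np.array(o["ft_force"]); b[:2]+=np.clip(f[:2]*.25,-.6,.6); np.save("b.npy",b)
h=m.move_l([b[0],b[1],100],rate=15,guard=4); m.pause(.1); o=m.observe(); print(h,o["t"],o["position"],o["ft_force"])
if not h:
    h=m.move_l([b[0],b[1],86],rate=12,guard=4); 
    for _ in range(4): m.pause(.1); o=m.observe(); print(h,o["t"],o["position"],o["ft_force"],o["width"])
E
```

```text
17.6833 [530.99  39.52 113.95] [-0.8  -0.38 -2.09]
False 18.8667 [530.75  39.19 100.05] [-0.3   0.01 -1.95]
True 19.375 [530.74  39.16  98.5 ] [0.25 0.06 5.68] 15.285384054823352
True 19.475 [530.75  39.15  98.51] [-0.19 -1.06  5.71] 15.263280176105509
True 19.575 [530.74  39.16  98.5 ] [-0.81  0.43  5.05] 15.238539256075805
True 19.675 [530.76  39.14  98.5 ] [0.12 0.31 4.98] 15.533451043630832
```

Bottomed at foot z ≈ 29.5 (30.5 mm deep) with a steady 5–6 N. I hold it over a second, let go, rise clear and close the fingers. `close()` can't stop at a 35 mm gap without an object, so I plan to push on the disc with the closed finger tips beside the head.

```bash
python3 - <<'E'
from h import *
np.set_printoptions(precision=2,suppress=True,linewidth=150)
b=np.load("b.npy")
for _ in range(4): m.pause(.3); o=m.observe(); print(o["t"],o["position"],o["ft_force"])
m.let_go(); o=m.observe(); print(o["t"],o["position"],o["ft_force"],o["width"])
m.move_l([b[0],b[1],150],rate=80); m.close(10); o=m.observe(); print(o["t"],o["position"],o["width"],o["ft_force"])
X=np.array([-np.cos(-1.05+np.pi/2),-np.sin(-1.05+np.pi/2),0]); c=b+22*X; print(X)
m.move_l([c[0],c[1],150],rate=60)
s,Ks=cam("side"); cc=s["color"][130:230,195:325]; cv2.imwrite("pics/rel.png",cv2.resize(cc,(780,600),interpolation=cv2.INTER_CUBIC))
print("axis top/bottom head proj",(proj(s,Ks,[[530.7,39.1,129.5],[530.7,39.1,99.5],[530.7,39.1,85]])-[195,130])*6, m.observe()["t"])
E
```

```text
19.975 [530.76  39.15  98.5 ] [-0.31 -0.78  5.15]
20.275 [530.75  39.16  98.5 ] [-0.63 -0.21  5.01]
20.575 [530.73  39.12  98.49] [-0.11 -0.39  3.8 ]
20.875 [530.76  39.17  98.51] [-1.82  0.55  5.15]
22.15 [529.59  38.85  97.58] [ 0.14 -0.07 -0.18] 91.42929511931345
24.3917 [530.72  39.11 150.  ] 0.7954444169733859 [-0.51  0.02 -0.31]
[-0.87 -0.5   0.  ]
axis top/bottom head proj [[388.44 288.13]
 [385.68 349.2 ]
 [384.39 377.9 ]] 24.9583
```

View pics/rel.png

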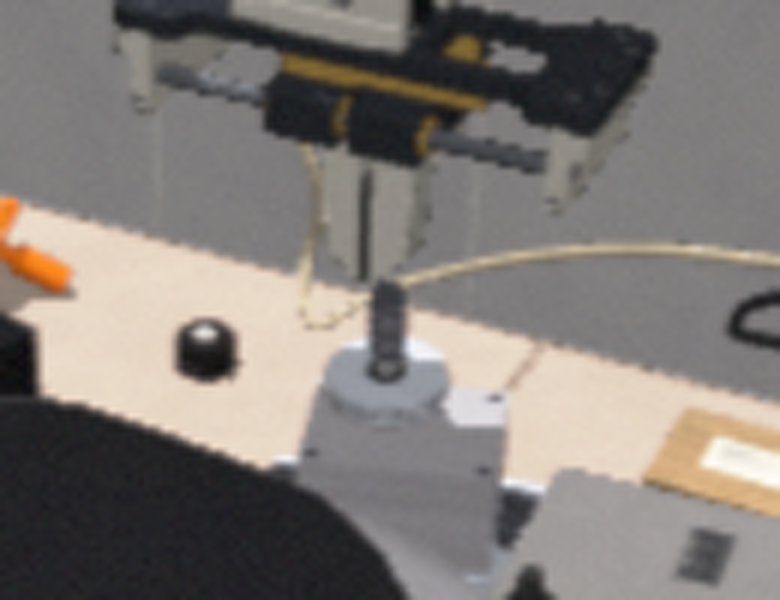

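The gauge stands upright in the bore: head top at crop (388,285), disc at (386,378), block face beneath, all matching the projection. Now the push beside the head, slowly and guarded.

```bash
python3 - <<'E'
from h import *
np.set_printoptions(precision=2,suppress=True,linewidth=150)
b=np.load("b.npy"); X=np.array([-np.cos(-1.05+np.pi/2),-np.sin(-1.05+np.pi/2),0]); c=b+22*X
h=m.move_l([c[0],c[1],96],rate=60,guard=3); o=m.observe(); print(h,o["t"],o["position"],o["ft_force"])
if o["position"][2]<100:
    for z in (84,78,73,69):
        h=m.move_l([c[0],c[1],z],rate=14,guard=6); o=m.observe(); print(h,o["t"],o["position"],o["ft_force"])
        if h: break
E
```

```text
False 26.0083 [511.91  28.33  96.29] [0.37 0.12 0.53]
False 27.0167 [511.65  28.22  84.02] [-0.14  0.28  1.62]
False 27.5917 [511.63  28.29  77.87] [-0.29  0.53  1.39]
False 28.1 [511.55  28.23  72.88] [ 0.59  0.48 -0.27]
True 28.375 [512.06  28.31  70.59] [-0.64 -0.07  4.87]
```

```bash
python3 - <<'E'
from h import *
np.set_printoptions(precision=2,suppress=True,linewidth=150)
b=np.load("b.npy"); X=np.array([-np.cos(-1.05+np.pi/2),-np.sin(-1.05+np.pi/2),0]); c=b+22*X
m.move_l([c[0],c[1],150],rate=80)
s,Ks=cam("side"); cc=s["color"][130:230,195:325]; cv2.imwrite("pics/down.png",cv2.resize(cc,(780,600),interpolation=cv2.INTER_CUBIC))
print("head top, disc top, disc edge pts",(proj(s,Ks,[[530.7,39.1,129.5],[530.7,39.1,70],[530.7,39.1,60]])-[195,130])*6, m.observe()["t"])
E
```

```text
head top, disc top, disc edge pts [[388.44 288.13]
 [383.07 407.04]
 [382.21 426.18]] 29.5667
```

View pics/down.png

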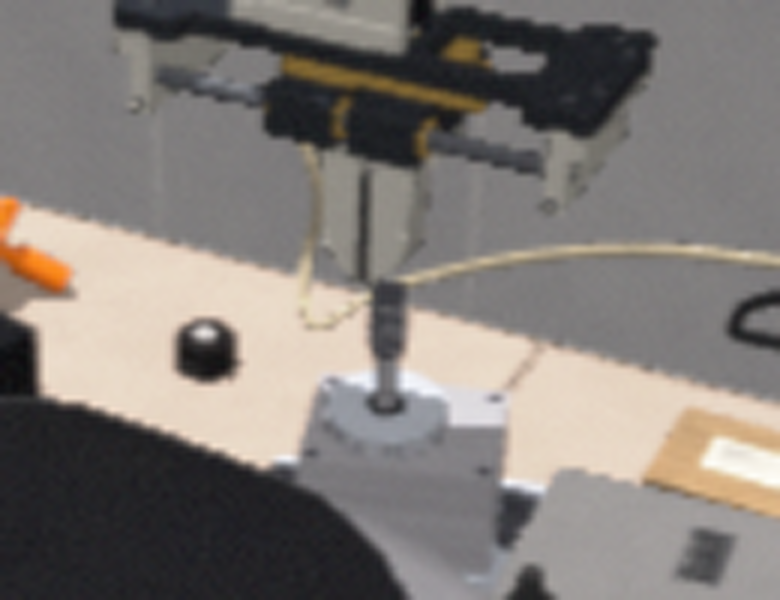

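The disc is down (its centre at crop (385,405), 407 predicted), and the head top is unchanged at (388,285). A light guarded press on the opposite side will show and fix any tilt.

```bash
python3 - <<'E'
from h import *
np.set_printoptions(precision=2,suppress=True,linewidth=150)
b=np.load("b.npy"); X=np.array([-np.cos(-1.05+np.pi/2),-np.sin(-1.05+np.pi/2),0]); c=b-22*X
m.move_l([c[0],c[1],155],rate=80)
h=m.move_l([c[0],c[1],80],rate=80,guard=3.5); o=m.observe(); print(h,o["t"],o["position"],o["ft_force"])
if not h:
    h=m.move_l([c[0],c[1],69],rate=12,guard=6); o=m.observe(); print(h,o["t"],o["position"],o["ft_force"])
m.move_l([c[0],c[1],155],rate=80); e=b+90*X; m.move_l([e[0],e[1],220],rate=120); o=m.observe(); print(o["t"],o["position"],o["ft_force"])
s,Ks=cam("side"); t,Kt=cam("top")
a=cv2.resize(s["color"][150:220,205:305],(600,420),interpolation=cv2.INTER_CUBIC)
cv2.imwrite("pics/fin.png",a)
E
```

```text
False 31.3583 [550.24  50.27  80.47] [ 0.42  0.   -0.68]
True 32.175 [551.01  50.66  70.38] [-0.79 -0.09  5.76]
34.6167 [452.83  -5.54 219.94] [ 0.34  0.1  -0.05]
```

View pics/fin.png

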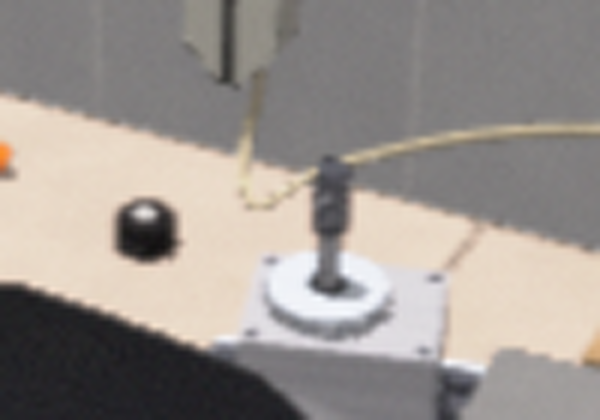

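The disc lies flat on the face around (328,288), the gauge stands upright with its head top at (332,160), and the gripper is clear. Both sides of the disc were met at z ≈ 70.4–70.6, so it is level. Handing in.

```bash
python3 -c "
from workcell import manip as m
print(m.close_job(), m.observe()['t'])"
```

```text
the job is handed in; nothing more can be done
the job is handed in; nothing more can be done
```

I handed the job in at about 35 s of the 62 s allowed: the gauge is standing in the bore with its stop disc flat on the block's face.

- **Lowering:** I took the gauge out of the stand by its head and lowered it into the bore. It bottomed out about 30.5 mm below the face, and I pressed at a tool force of about 4–6 N for more than 1.3 s before letting go.
- **Stop disc:** The gripper cannot hold a 35 mm gap, because it only opens fully or closes until it stops. Instead of straddling the head, I pushed the disc with the closed finger tips beside the head, first on one side and then lightly on the other.
- **Last checks:** Both sides of the disc were met at z ≈ 70.4–70.6 mm (nominal 70), with about 5–6 N. The final picture shows the gauge upright, the disc flat on the face and the gripper clear of everything. The head top stayed at the same place in the picture after the first push; I did not measure it again after the second one.

**Things that disagreed or went slightly off:**
- The two cameras differed by about 6 mm in y, so I used the offset between gauge and bore, on which they agreed within about 1.5 mm.
- The first guarded lowering stopped early at the bore's edge with a light force. I shifted about 1 mm, after which it went in freely.
- The orange look-alike toppled on its own before the arm had moved. I did not touch it.

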